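# Set the dough sheeter two holes thinner and close its guard

### The job

Get the dough sheeter ready for thin crust: pull out the sprung knob on its thickness lever, swing the lever two holes on towards the rear of the machine (the guard's hinge side) and let the pin go fully home in that hole. Also lower the open wire finger guard over the rollers until it is fully closed. Leave the pans, the flour shaker and the dough scraper where they are.

Things in the scene. Friction and masses are not known exactly. Their poses are not given: they have to be found in the camera images.
- sheeter: Benchtop dough sheeter, fixed. Origin on the table under its rollers. z up; x front (chute, robot's side) to rear; y along the rollers to the steel motor housing (ends y 238 mm). Two white cheeks, outer faces y +-142; aluminium index plate on the -y one, outer face y -152, x -55 to 121, up to z 253. Machine x -160 to 105, cheeks and housing 214 mm high
- lever_pivot (a point): Point on the lever's axis (parallel to the sheeter's y), level with the middle of the home knob: x 33, y -188, z 140 mm in the sheeter's frame. The lever, a dark steel bar 24 mm wide and 112 mm long, stands up from this axis just outside the index plate
- knob_mid (a point): Middle of the sprung pin's black knob, a plain cylinder 26 mm across, 32 mm long, axis parallel to the sheeter's y, 100 mm from the lever's axis. It sticks out from the lever to -y, nothing beside or above it; a collar 22 mm across, 8 mm thick lies between it and the bar, 10 mm behind its inner end. The point moves with the knob
- plunger (a joint): How far the knob is pulled out along the sheeter's -y (m): 0 = home, 0.016 = stop. The 8 mm round-nosed pin clears the 10 mm thick index plate from 0.010 on. Spring: 6 N at home, 9 N at the stop; let go over a hole it snaps home, elsewhere its nose rides on the plate. The knob does not turn on its pin: let it slip in the grip as the lever swings
- lever (a joint): Angle about the sheeter's y (rad): 0 = straight up, + = leaning to the rear (+x), -0.80 to 0.80. Five 10 mm holes at -0.70, -0.35, 0, 0.35, 0.70, 100 mm from the axis. Starts pinned at -0.35 (second from the front), wanted in the fourth, 0.35. Pinned: under 0.02 rad play. Unpinned: stays put, about 3 N at the knob swings it. Let go, the pin drops in within about 0.025 rad of a hole
- start_hole (a point): Mouth of the second hole from the front, on the index plate's outer face
- target_hole (a point): Mouth of the fourth hole from the front, the wanted one, on the index plate's outer face
- guard_hinge (a point): Middle of the guard's hinge line, parallel to the sheeter's y, along the rear of the infeed, 222 mm above the table
- guard_bar (a point): Middle of the guard's free edge, a steel bar 12 mm thick and 224 mm long, parallel to the hinge and 115 mm from it. The guard is a steel wire grid between bar and hinge
- guard (a joint): Opening of the wire guard about its hinge (rad): 0 = closed (level, over the rollers, its free bar to the front at 222 mm height), starts about 0.95 to 1.25 (standing up). It has a stiff hinge and stays where it is left; about 2 to 4 N at the bar moves it. Push the bar over to the front and down
- pan_stack: Bystander: stack of five dark round pizza pans, 252 mm across, 78 mm high; origin under its centre
- shaker: Bystander: aluminium flour shaker, 72 mm across, 102 mm high; origin under its centre
- scraper: Bystander: bench scraper lying flat, steel blade and wooden grip, 93 x 150 mm, 24 mm high; origin under its centre

How it is judged (in metres and radians):
On the way, in this order (a step that is already met when the one before it is completed fails the run):
1. the pin is pulled clear of the hole it was in (value of joint plunger above 0.009 m), for 0.1 s.
2. the pin is home in the fourth hole from the front (value of joint plunger below 0.002 m and value of joint lever between 0.31 and 0.39 rad), for 0.2 s.
At the end, for the whole second after the job is handed in: The pin is home (within 2 mm) in the fourth hole from the front (lever within 0.04 rad of 0.35), the guard is closed to within 0.05 rad, and the pans, shaker and scraper lie within 30 mm of where they were (all of step 2 and value of joint guard below 0.05 rad and distance of each of pan_stack, shaker, scraper from where it was at the start of the episode below 0.03 m); the robot touches nothing.
It fails at once if the flour shaker is knocked over (angle between shaker's own z axis and vertical above 0.6 rad).
It also fails if it takes over 56 s, if anything falls off the work surface, if the arm or the gripper's body presses on something with over 40 N, if the wrist force passes 120 N, or if a joint passes its speed limit or range.

### The arm

A 7-joint arm with a two-finger parallel gripper is mounted at the origin on the work surface. World frame = base frame: x ahead of the robot, y to its left, z up, the work surface at z = 0. Lengths are in mm, angles in degrees, forces in N, time in s.
With the tool pointing down it reaches from about 400 to 875 mm from the base axis. Payload 19.3 kg.
Tool frame: the origin (TCP) lies on the mounting face of the last link; the fingertips stand 173 mm ahead of it and the grasp point (between the pads) lies 155 mm ahead of it; z points along the fingers, y is the line along which they close (so a half turn about z gives the same grasp; the last joint's range is limited). The gripper opens to 85 mm and grips with 20 to 120 N. Pads are 22 mm wide; open, the fingers measure 114 mm over their backs; the gripper's body (76 mm by 85 mm) begins 54 mm behind the grasp point. The pads swing forward as they close: fully open they stand 13 mm farther back than shut.
Start: joints at [73.041, 29.874, -2.08, 91.645, 1.215, 58.505, -6.463], TCP at [139.902, -609.136, 404.691] pointing down, gripper open.
Joint ranges: [-166.77, 166.77], [-17.47, 122.26], [-85.68, 81.53], [9.62, 139.38], [-72.42, 252.41], [9.2, 110.78], [-144.41, 144.41]. Speed limits (degrees/s): [108.29, 108.29, 136.94, 136.94, 172.46, 172.46, 172.46].

### API

Orientations are given as [roll, pitch, yaw] about the fixed x, y, z axes, in that order (R = Rz(yaw) Ry(pitch) Rx(roll)).
In Python, from workcell import reach, move_l, move_joints, command_gripper, hold, solve_ik, read_camera, IKError, sign_off, spot_in, cut_out, read_t, read_joints, read_dq, read_joint_efforts, read_tcp_pos, read_ee_rot, read_ft_force, read_wrist_torque, read_gripper_width, read_grip_force gives the robot as it stands. Calls block until the motion is done:
- reach(position, orientation): joint-space move of the TCP to a pose.
- move_l(position, max_speed=150, rotation=None): straight line of the TCP; rotation=None keeps the orientation; max_speed is the mean speed in mm/s.
- move_joints(angles): joint-space move.
- command_gripper(opening, grasp_force=None): finger opening in mm; grasp_force is the grip in N (None keeps the last); returns when the fingers have stopped.
- hold(seconds).
- solve_ik(position, orientation): joint angles nearest the present ones, or None.
- read_camera(name): name is "scene" or "side" or "wrist"; returns a dict with "img" (420x560x3 uint8, red, green, blue), "fx", "fy", "cx", "cy" (pixels), "world_to_cam" (4x4, takes a point from world to camera coordinates). Camera axes: x right, y up, looking along -z (the intrinsics and any distortion apply to the point x, -y, -z); pixel columns grow to the right and rows downward; lengths in mm; the calibration is good to about 2 mm. A picture is of the moment at which its call begins. There is no depth.
A pose or a line that the arm cannot do raises IKError and nothing moves.
- sign_off(): hands the job in; it is judged then, once.
Trained networks look in a picture, given as the dict that the camera call returned (one of the last four; its "shot" number tells which), for a name from the list of things; names that differ only in an ending like _2 or _b are one class to them, and where a whole thing is asked for, a point or a joint stands for the part that bears it (a point fixed in the world has none). Each returns a list of dicts, best first, with "p" (0 to 1); they miss things now and then, are a little off and sometimes report something else, mostly with a low value. They report only what shows in the picture. A call takes as long as a camera call.
- spot_in(thing, picture): "rect" ([left, top, width, height] in pixels, round what is visible of it).
- cut_out(thing, picture): "mask" (420x560 bool, what is visible of it) and "rect" ([left, top, width, height] in pixels, round what is visible of it).
Readings, each from a call of its own:
- read_t(): time.
- read_joints(): joint angles.
- read_dq(): joint speeds.
- read_joint_efforts(): joint torques, N m.
- read_tcp_pos(): TCP position.
- read_ee_rot(): TCP orientation.
- read_ft_force(): force on the tool from outside, world axes, zero at the start.
- read_wrist_torque(): the same for the moment, N m.
- read_gripper_width(): finger opening in mm.
- read_grip_force(): force on a finger pad.
Only numpy, scipy, OpenCV 4.12 (cv2) and the standard library are available. Lean on these libraries where they do the work, as an engineer would, in place of code of your own. Each camera call takes 0.05 s, during which the arm holds its last target. There are 200 camera calls.

## Working session

There is one attempt and no reset: what is moved stays moved. The work goes in short steps, each a Python script; the robot and the scene stay as the last script left them, time stands still between calls to the robot, and variables do not carry over. Pictures are saved under pics/ and viewed, at most 10 in all, crops included, and the job is handed in when it is done.

```bash
ls; mkdir -p pics
python3 - <<'E'
from workcell import *
import cv2,numpy as np
P={}
for n in ("scene","side"):
    p=read_camera(n); cv2.imwrite(f"pics/{n}0.png",p["img"][:,:,::-1]); 
    print(n,p["fx"],p["cx"],p["cy"],[k for k in p if k!='img'],np.round(p["world_to_cam"],3).tolist())
    for t in ("sheeter","lever_pivot","knob_mid","guard_bar","start_hole","target_hole","guard_hinge","pan_stack","shaker","scraper"):
        r=spot_in(t,p); print(t,[(np.round(q["rect"],1).tolist(),round(q["p"],2)) for q in r[:2]])
print(read_t())
E
```

```text
pics
scene 512.52505944042 270.6024725476142 196.62117865706583 ['fx', 'fy', 'cx', 'cy', 'world_to_cam', 'shot'] [[0.035, 0.999, -0.004, 146.467], [-0.794, 0.031, 0.607, 271.613], [0.607, -0.018, 0.795, -1502.44], [0.0, 0.0, 0.0, 1.0]]
sheeter [([249.7, 128.6, 205.7, 206.0], 0.67)]
lever_pivot [([247.3, 130.9, 208.1, 202.0], 0.78), ([168.9, 162.8, 64.6, 32.1], 0.16)]
knob_mid [([264.0, 249.7, 22.7, 23.1], 0.77)]
guard_bar [([321.8, 146.9, 95.0, 124.7], 0.72)]
start_hole [([247.5, 129.8, 208.7, 201.6], 0.61)]
target_hole [([247.5, 129.3, 206.9, 203.6], 0.76), ([64.9, 194.2, 117.6, 105.9], 0.24)]
guard_hinge [([248.6, 130.7, 207.3, 201.8], 0.91)]
pan_stack [([65.7, 195.2, 117.7, 105.9], 0.79)]
shaker [([200.2, 307.7, 37.9, 43.2], 0.7)]
scraper [([170.3, 162.6, 61.5, 31.1], 0.68)]
side 509.7118303274239 285.40683908156973 204.5473581873717 ['fx', 'fy', 'cx', 'cy', 'world_to_cam', 'shot'] [[0.997, -0.082, -0.008, -481.058], [0.061, 0.667, 0.742, -33.741], [-0.055, -0.74, 0.67, -1502.937], [0.0, 0.0, 0.0, 1.0]]
sheeter [([219.7, 94.3, 154.2, 150.9], 0.88)]
lever_pivot [([188.5, 273.6, 43.6, 50.1], 0.62), ([222.3, 93.3, 151.2, 157.3], 0.59)]
knob_mid [([352.6, 170.4, 12.3, 12.3], 0.65)]
guard_bar [([283.2, 89.8, 72.4, 65.6], 0.85)]
start_hole [([222.3, 91.6, 151.2, 156.3], 0.9)]
target_hole [([226.2, 91.9, 147.5, 158.9], 0.61)]
guard_hinge [([224.8, 92.6, 151.0, 157.6], 0.64), ([348.3, 164.5, 15.7, 18.2], 0.6)]
pan_stack [([252.7, 280.5, 114.8, 114.4], 0.71), ([222.3, 89.1, 153.7, 158.4], 0.36)]
shaker [([363.2, 238.8, 33.8, 41.4], 0.74), ([222.4, 94.2, 151.8, 154.5], 0.65)]
scraper [([187.4, 276.1, 45.5, 47.6], 0.67), ([218.2, 95.4, 158.4, 150.9], 0.35)]
1.1
```

Run:
```python
import cv2,numpy as np
a=cv2.imread("pics/scene0.png")[100:360,180:480];b=cv2.imread("pics/side0.png")[70:270,200:430]
cv2.imwrite("pics/c1.png",cv2.resize(a,None,fx=2.3,fy=2.3,interpolation=cv2.INTER_CUBIC))
cv2.imwrite("pics/c2.png",cv2.resize(b,None,fx=3,fy=3,interpolation=cv2.INTER_CUBIC))
```

```text
(no output)
```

View pics/c1.png

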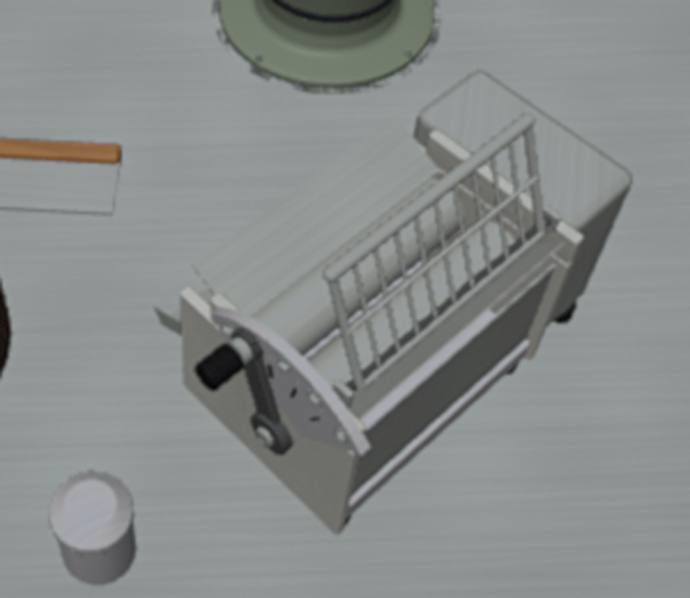

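View pics/c2.png

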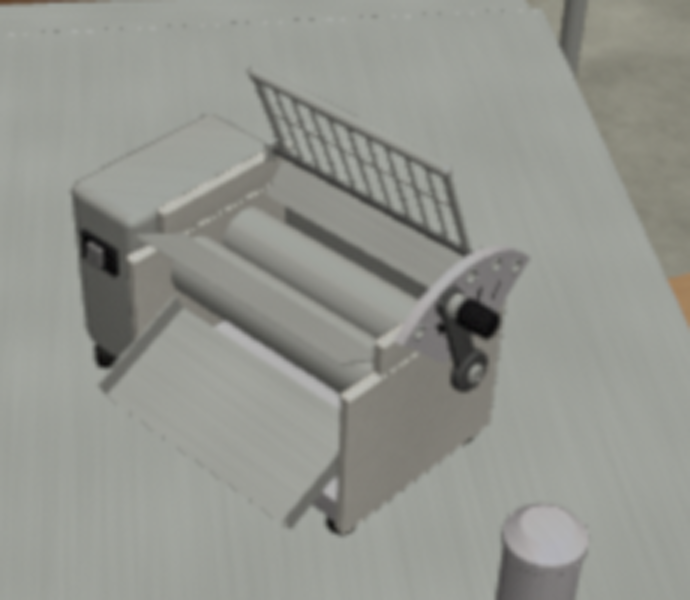

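```bash
cat > h.py <<'E'
from workcell import *
import cv2,numpy as np
def PM(p):
    K=np.array([[p["fx"],0,p["cx"]],[0,p["fy"],p["cy"]],[0,0,1]])
    return K@np.diag([1,-1,-1])@np.array(p["world_to_cam"])[:3]
def tri(pa,ua,pb,ub):
    X=cv2.triangulatePoints(PM(pa),PM(pb),np.array(ua,float).reshape(2,1),np.array(ub,float).reshape(2,1))
    return X[:3,0]/X[3,0]
def proj(p,X):
    q=PM(p)@np.append(X,1); return q[:2]/q[2]
E
python3 - <<'E'
from h import *
a=read_camera("scene");b=read_camera("side")
s=lambda u,v:(u/2.3+180,v/2.3+100); d=lambda u,v:(u/3+200,v/3+70)
A=lambda n,u,v:(print(n,np.round(X:=tri(a,u,b,v),1),np.round(proj(a,X)-u,1)),X)[1]
k=A("knob",s(219,366),d(480,317)); 
l=A("barL",s(533,120),d(250,72)); r=A("barR",s(328,274),d(448,174))
A("hingeR",s(358,388),d(468,248)); A("plate rear",s(366,445),d(527,257)); 
A("hub",s(266,434),d(472,372))
A("shaker top",s(92,495),d(545,525))
for t in("knob_mid","shaker","pan_stack","scraper"):
    c=[]
    for p in(a,b):
        q=spot_in(t,p)[0]["rect"]; c.append((q[0]+q[2]/2,q[1]+q[3]/2))
    A(t,*c)
dd=l-r; print("len",np.linalg.norm(dd),"yaw of y axis",np.degrees(np.arctan2(-dd[0],dd[1])))
E
```

```text
knob [ 656.2 -161.2  233.8] [-0.3  0.5]
barL [487.8  99.8 321.5] [-0.1  0.1]
barR [635.9 -81.7 323.7] [-0.6  1. ]
hingeR [669.8 -51.8 221. ] [ 0.5 -0.9]
plate rear [719.4 -53.1 212.9] [-1.   1.6]
hub [ 666.  -121.4  137.9] [-0.  0.]
shaker top [ 700.  -271.2   98.3] [-1.   1.4]Traceback (most recent call last):
  File "<stdin>", line 13, in <module>
IndexError: list index out of range
```

```bash
cat >> h.py <<'E'
import json,os
def frame():
    x,y,w=json.load(open("fr.json"))[:3]; return x,y,w
def W(l):
    x,y,w=frame(); c,s=np.cos(w),np.sin(w)
    return np.array([x+c*l[0]-s*l[1],y+s*l[0]+c*l[1],l[2]])
E
python3 - <<'E'
from h import *
from scipy.optimize import least_squares
a=read_camera("scene");b=read_camera("side")
s=lambda u,v:np.array((u/2.3+180,v/2.3+100)); d=lambda u,v:np.array((u/3+200,v/3+70))
def res(q):
    x,y,w,g,h=q; c,sn=np.cos(w),np.sin(w)
    T=lambda l:np.array([x+c*l[0]-sn*l[1],y+sn*l[0]+c*l[1],l[2]])
    bx,bz=h-115*np.cos(g),222+115*np.sin(g)
    P=[((-1.3,-188,234),s(219,366),d(480,317)),((bx,112,bz),s(533,121),d(251,74)),((bx,-112,bz),s(329,276),d(448,175)),
       ((h,-112,222),s(358,388),d(468,248)),((33,-166,140),s(266,434),d(472,372)),
       ((97.4,-152,216.5),s(343,436),d(516,267)),((105,-142,0),s(340,530),None)]
    r=[]
    for l,u,v in P:
        r+=list(proj(a,T(l))-u)
        if v is not None: r+=list(proj(b,T(l))-v)
    return np.array(r)
f=least_squares(res,[538,-15,.684,1.08,83],loss="soft_l1")
print(np.round(f.x,3),np.degrees(f.x[2])); print(np.round(res(f.x),1))
json.dump(f.x.tolist(),open("fr.json","w"))
yaw=np.degrees(f.x[2]); g,h=f.x[3:]
print(read_ee_rot(),read_ft_force())
for n,l in(("bar",(h-20,0,520)),("knob",(-1,-188,389)),("knobend",(67,-188,389))):
    for k in range(4):
        q=solve_ik(W(l),[180,0,(yaw+90*k+180)%360-180]); print(n,k,None if q is None else np.round(q))
E
```

```text
[537.093 -14.648   0.688   1.147  81.363] 39.42368763988375
[-0.   0.1 -0.6 -0.4 -2.4 -0.4  1.4 -1.4  0.3 -1.6 -1.2 -2.4  1.9 -0.6
  0.9 -0.4 -0.2  0.5  0.8 -0.5 -1.2 -0.5  0.3 -1.2 -2.7  6.2]
[-1.79997985e+02  1.27739799e-04  1.29383783e+01] [0.19986149 0.34807803 0.20025043]
bar 0 [ 19.  24. -40.  88.  16.  74. -73.]
bar 1 [ 23.  26. -46.  87.  19.  75.  15.]
bar 2 [ 37.  36. -73.  87.  34.  83.  92.]
bar 3 [ -26.   22.   25.   90.  -10.   70. -140.]
knob 0 [ 22.  37. -22.  83.  14.  63. -53.]
knob 1 [ 34.  41. -42.  83.  28.  67.  27.]
knob 2 [ 47.  54. -73.  82.  51.  82. 103.]
knob 3 [   7.   35.    2.   84.   -1.   60. -131.]
knobend 0 [ 19.  41. -25.  76.  17.  67. -58.]
knobend 1 [ 28.  45. -43.  75.  31.  72.  23.]
knobend 2 [ 39.  57. -73.  74.  54.  85. 101.]
knobend 3 [   4.   40.    1.   77.   -1.   64. -135.]
```

```bash
cat > guard.py <<'E'
from h import *
x,y,w,g0,h=json.load(open("fr.json")); rot=[180,0,np.degrees(w)+90]
def tcp(g,gap=0,bias=0,hw=14.5):
    c=np.array([h-115*np.cos(g)+(6+gap)*np.sin(g)-bias, 222+115*np.sin(g)+(6+gap)*np.cos(g)])
    return W((c[0]+hw,0,c[1]+173))
command_gripper(0)
print(read_t(),read_gripper_width())
p=tcp(g0,14); p[2]+=45
reach(p,rot); move_l(tcp(g0,14)-[0,0,6]); print(read_t(),read_ft_force().round(1) if hasattr(read_ft_force(),'round') else read_ft_force())
for g in np.r_[np.linspace(1.1,0.12,8),0.04,0,-0.02]:
    move_l(tcp(g,0,9*(1-g/g0)),90); f=np.array(read_ft_force()); print(round(g,2),read_t(),f.round(1),np.round(read_tcp_pos()-tcp(g,0,9*(1-g/g0)),1))
    if np.linalg.norm(f)>30: break
p=read_camera("scene"); cv2.imwrite("pics/g1.png",cv2.resize(p["img"][100:360,180:480,::-1],None,fx=2.3,fy=2.3))
E
python3 guard.py
```

```text
2.1667 -0.030631329511821126
5.45 [ 1.  0. -0.]
1.1 5.8 [ 0.1 -0.7  0.2] [ 0.  -0.3  0.8]
0.96 6.1417 [-0.1  0.2  1.3] [0.2 0.1 0.3]
0.82 6.4833 [ 0.2 -0.  -0.2] [0.2 0.  0.1]
0.68 6.825 [ 0.6 -0.1  0.4] [ 0.1 -0.   0.1]
0.54 7.1583 [0.6 0.2 0.5] [0.1 0.  0.1]
0.4 7.4917 [0.3 1.2 0.8] [ 0. -0.  0.]
0.26 7.825 [0.3 0.5 0.5] [ 0. -0. -0.]
0.12 8.1583 [-0.  -0.3 -0.3] [ 0.  0. -0.]
0.04 8.4083 [-0.1  0.2  0.4] [0.  0.  0.1]
0.0 8.6583 [ 0.2 -0.1  1. ] [ 0.  0. -0.]
-0.02 8.9083 [0.3 1.3 0.4] [-0.  -0.  -0.1]
```

View pics/g1.png

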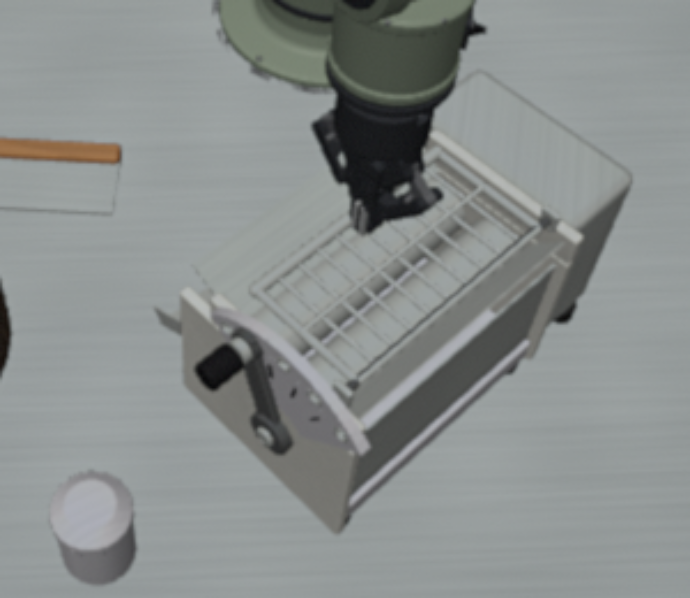

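The picture shows the guard lying over the rollers, with its front bar running from (255,290) to about (450,155). I'll press it down until I feel the stop, then go to the knob.

```bash
cat > k1.py <<'E'
from h import *
w=frame()[2]; rot=[180,0,np.degrees(w)+90]
p=np.array(read_tcp_pos())
for i in range(8):
    p[2]-=1.5; move_l(p,30); hold(.1); f=np.array(read_ft_force()); print(round(read_t(),2),p[2]-173-222,f.round(1),np.round(read_tcp_pos()[2]-p[2],2))
    if f[2]>12: break
p[2]+=90; move_l(p,250)
command_gripper(70)
reach(W((-1.3,-188,234+155+60)),rot)
c=read_camera("wrist"); print([(np.round(q["rect"],1),round(q["p"],2)) for q in spot_in("knob_mid",c)[:2]],"pred",proj(c,W((-1.3,-188,234))).round(1))
a=read_camera("scene")
cv2.imwrite("pics/k1.png",np.hstack([c["img"][:,:,::-1][::1,::1],a["img"][:,100:500,::-1]])[:, :, :] if 0 else cv2.resize(np.hstack([c["img"],a["img"]]),(800,300))[:,:,::-1])
print(read_t())
E
python3 k1.py
```

```text
9.31 2.206045776215433 [-0.6 -0.6  6.1] 0.27
9.66 0.7060457762154329 [-11.3  -1.   32. ] 1.5
[(array([255.2, 207.2,  38.6,  55.7]), 0.69), (array([192. ,   0. , 217.3, 121.9]), 0.31)] pred [278.8 234.2]
11.775
```

View pics/k1.png

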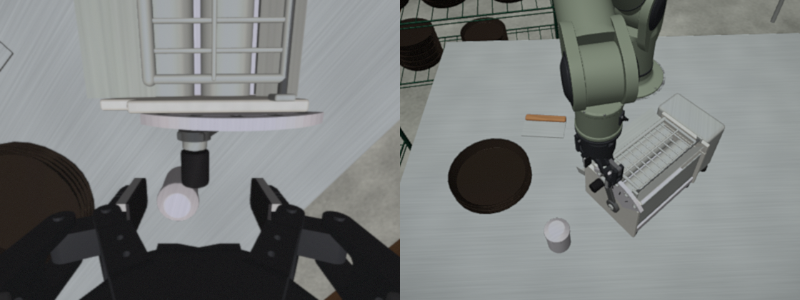

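The guard is hard against its stop. The wrist view shows the knob at about (274,235), against a prediction of (279,234), so I'll shift about 2.5 mm towards the front and grip.

```bash
cat > k2.py <<'E'
from h import *
q=json.load(open("fr.json")); w=q[2]; ex=np.array([np.cos(w),np.sin(w),0]); ey=np.array([-np.sin(w),np.cos(w),0])
q[0]-=2.5*ex[0]; q[1]-=2.5*ex[1]; json.dump(q,open("fr.json","w"))
loc=lambda f:np.round([f@ex,f@ey,f[2]],1)
F=lambda:np.array(read_ft_force())
k=W((-1.3,-188,234+153)); move_l(k,120); print(loc(F()))
command_gripper(20,25); print("grip",read_gripper_width(),loc(F()))
for i in range(5):   # null the side force against the pinned lever
    f=F(); fx=f@ex
    if abs(fx)<4: break
    k=k+ex*np.sign(fx)*0.7; move_l(k,30); print(loc(F()))
command_gripper(20,70); hold(.1); print("tight",read_gripper_width(),read_grip_force(),loc(F()),"k",k)
np.save("k.npy",k)
for d in (4,8,12,14,15,16):
    move_l(k-d*ey,40); hold(.05); print(d,loc(F()),loc(np.array(read_tcp_pos())-k))
    if abs(F()@ey)>22: break
c=read_camera("wrist");a=read_camera("scene");b=read_camera("side")
cv2.imwrite("pics/k2.png",np.hstack([cv2.resize(c["img"],(400,300)),cv2.resize(a["img"][210:300,230:350],(400,300),interpolation=2)])[:,:,::-1])
print(read_t())
E
python3 k2.py
```

```text
[-0.6 -0.1  0.1]
grip 24.95701884730153 [-1.5  1.8  6.4]
tight 24.210728197659286 68.16941142082214 [-3.   1.   7.3] k [ 653.54719787 -162.2856535   387.        ]
4 [-4.9  6.2  8.4] [ 0.  -3.5  0.6]
8 [-4.8  7.8  8.7] [ 0.1 -7.5  0.6]
12 [-5.2  8.2  8.5] [  0.1 -11.4   0.6]
14 [-4.   7.8  8.9] [  0.1 -13.3   0.6]
15 [-4.9  9.2  9.3] [  0.1 -14.2   0.6]
16 [-4.5  8.4  9.8] [  0.1 -15.2   0.6]
15.175
```

View pics/k2.png

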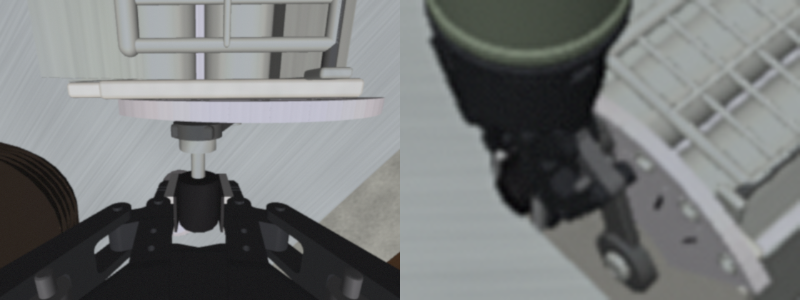

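The knob is out: the wrist view shows the bare stem between the collar at (195,145) and the knob at (200,200), so the pin is about 15 mm clear. Next I'll swing the lever.

```bash
cat > k3.py <<'E'
from h import *
from scipy.spatial.transform import Rotation as R
w=frame()[2]; ex=np.array([np.cos(w),np.sin(w),0]); ey=np.array([-np.sin(w),np.cos(w),0]); ez=np.array([0,0,1.])
loc=lambda f:np.round([f@ex,f@ey,f[2]],1)
F=lambda:np.array(read_ft_force())
k=np.load("k.npy"); G0=k-153*ez; C=G0-100*(np.sin(-.35)*ex+np.cos(-.35)*ez)
R0=R.from_euler("xyz",[180,0,np.degrees(w)+90],degrees=True)
def pose(th,d,m):
    Rr=R.from_rotvec(ey*m*(th+.35))*R0
    G=C+100*(np.sin(th)*ex+np.cos(th)*ez)-d*ey
    return G-Rr.apply([0,0,153]),Rr.as_euler("xyz",degrees=True)
E
cat > k3r.py <<'E'
from k3 import *
for m in (1,.75,.5,.25,0):
    s=[solve_ik(*pose(t,16,m)) for t in (-.1,.1,.35)]
    print(m,[None if q is None else np.round(q) for q in s])
    if all(q is not None for q in s): break
open("m.txt","w").write(str(m))
for th in np.linspace(-.35,.35,15)[1:]:
    p,r=pose(th,16,m)
    move_l(p,40,r); f=F(); print(round(th,2),loc(f),loc(np.array(read_tcp_pos())-p),round(read_gripper_width(),1))
    if np.linalg.norm(f)>45: print("STOP"); break
c=read_camera("wrist");a=read_camera("scene")
cv2.imwrite("pics/k3.png",np.hstack([cv2.resize(c["img"],(400,300)),cv2.resize(a["img"][210:300,230:350],(400,300),interpolation=2)])[:,:,::-1])
print(read_t())
E
python3 k3r.py
```

```text
1 [array([ 21.,  46., -34.,  69.,  32.,  84.,  26.]), array([ 13.,  52., -30.,  59.,  35.,  98.,  26.]), array([ -3.,  61.,  -2.,  45.,  25., 108.,  36.])]
-0.3 [-4.3  8.8 10.1] [0.5 0.9 0.7] 24.0
-0.25 [-3.   9.6  8.6] [0.5 0.9 0.7] 24.2
-0.2 [-2.3  8.4  8.6] [0.5 1.  0.7] 24.3
-0.15 [-2.2  8.2  8.8] [0.6 1.  0.7] 23.6
-0.1 [-1.   8.4  8.7] [0.6 1.  0.6] 24.3
-0.05 [-0.9  9.5  8.2] [0.7 1.1 0.6] 23.9
0.0 [-0.7  9.3  8. ] [0.7 1.1 0.6] 24.0
0.05 [-0.1  9.1  7.5] [0.7 1.1 0.5] 24.4
0.1 [-0.4  8.8  6.6] [0.7 1.1 0.5] 24.0
0.15 [1.2 8.7 7.1] [0.8 1.1 0.5] 23.9
0.2 [0.6 8.9 6.8] [0.8 1.1 0.5] 24.2
0.25 [1.5 8.8 7.4] [0.8 1.2 0.4] 23.9
0.3 [2.  9.2 6.6] [0.9 1.2 0.4] 24.3
0.35 [2.1 8.  6.3] [1.  1.3 0.3] 24.0
21.6917
```

View pics/k3.png

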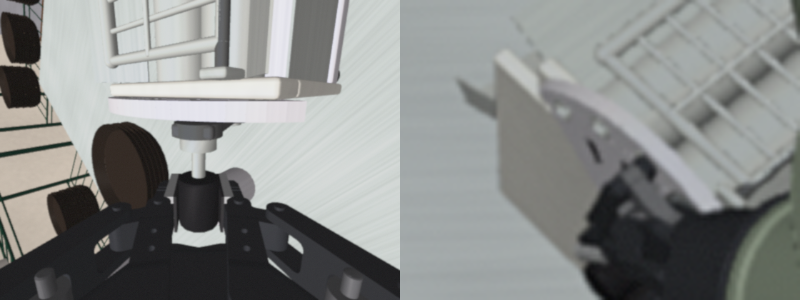

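The lever has swung and the pin is still out: the stem shows at (198,160), and the lever leans to the rear. I'll let the pin in gently, watching the axial force.

```bash
cat > k4.py <<'E'
from k3 import *
def go(th,d):
    p,r=pose(th,d,1); move_l(p,40,r); hold(.04); f=F(); print(round(th,3),d,loc(f)); return f@ey
ok=True
for d in (12,9,7,5,3,1):
    if go(.35,d)<-3: ok=False; break
if not ok:
    for dt in (.01,-.01,.02,-.02,.03,-.03,.04,-.04,.05,-.05):
        if go(.35+dt,d)>1:
            print("in at",dt); 
            for e in (d-2,d-4,1): go(.35+dt,max(e,1))
            break
c=read_camera("wrist"); cv2.imwrite("pics/k4.png",cv2.resize(c["img"],(400,300))[:,:,::-1])
print(read_t())
E
python3 k4.py
```

```text
0.35 12 [1.3 7.9 5.9]
0.35 9 [1.8 7.5 5.6]
0.35 7 [1.9 6.1 6.1]
0.35 5 [0.8 5.8 5.7]
0.35 3 [0.5 6.5 6.3]
0.35 1 [0.6 6.  5.3]
23.4917
```

View pics/k4.png

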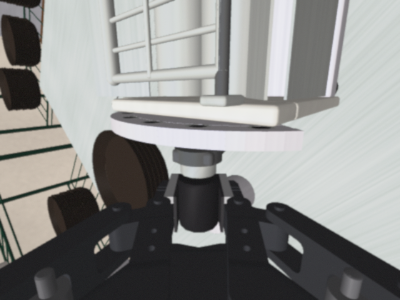

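The pin went in with only the spring force on it. Now I'll release, back out along the tool axis and check.

```bash
cat > k5.py <<'E'
from k3 import *
command_gripper(70); hold(.2)
p,r=pose(.35,1,1); z=R.from_euler("xyz",r,degrees=True).apply([0,0,1])
move_l(p-z*110,120); print(loc(F()))
move_l(p-z*110+[0,0,80]-150*ey*0,150)
c=read_camera("wrist")
move_joints([73.041,29.874,-2.08,91.645,1.215,58.505,-6.463])
a=read_camera("scene");b=read_camera("side")
for n,t in (("knob now",(33+34.3,-188,234)),): print(n,proj(a,W(t)).round(1),proj(b,W(t)).round(1))
for t in("knob_mid","shaker","pan_stack","scraper"): print(t,[np.round(q[0]["rect"],1) if (q:=spot_in(t,i)) else None for i in (a,b)])
cv2.imwrite("pics/k5.png",np.hstack([cv2.resize(a["img"][100:360,180:480],(400,347),interpolation=2),cv2.resize(b["img"][70:270,200:430],(400,347),interpolation=2)])[:,:,::-1])
print(read_t())
E
python3 k5.py
```

```text
Traceback (most recent call last):
  File "k5.py", line 4, in <module>
    move_l(p-z*110,120); print(loc(F()))
    ~~~~~~^^^^^^^^^^^^^
workcell.IKError: the arm cannot follow that straight line within its joint ranges
```

```bash
python3 - <<'E'
s=open("k5.py").read()
a=s.index("move_l(p-z*110,120)");b=s.index("c=read_camera")
s=s[:a].replace("command_gripper(70); hold(.2)\n","")+'''for v in (-65*ey,-z*60,-z*50+25*ez-20*ex,-45*ey+10*ez):
    try: move_l(p+v,100); print("out",loc(v),loc(F())); break
    except IKError: print("no",loc(v))
else: raise SystemExit
for u in (120,80,40):
    try: move_l(p+v+u*ez-(40*ex),150); print("up",u); break
    except IKError: pass
'''+s[b:]
open("k5.py","w").write(s)
E
python3 k5.py
```

```text
out [ -0. -65.  -0.] [-0.4 -0.3  0.3]
up 80
knob now [300.7 284.1] [376.1 163.8]
knob_mid [array([289.2, 275.3,  24.3,  22. ]), array([368.6, 153.7,  17.4,  17.8])]
shaker [array([200.2, 304.9,  40.1,  48.4]), array([362.2, 240.6,  35.8,  41.3])]
pan_stack [array([ 66.5, 195.3, 119.3, 105.5]), array([252.8, 282.7, 113.4, 113.7])]
scraper [array([ 64.5, 194.4, 120.2, 108.6]), array([187. , 272.1,  45.8,  54. ])]
28.9583
```

View pics/k5.png

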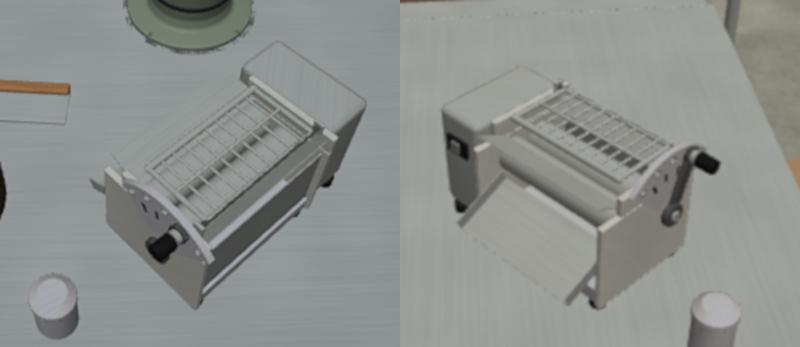

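The knob sits where it should in the fourth hole: spotted at (301,286) in the scene view, predicted (301,284). The guard is flat, the bystanders haven't moved and the arm is clear.

```bash
python3 -c "
from workcell import *
print(sign_off())"
```

```text
the job is handed in; nothing more can be done
None
```

The lever is pinned in the fourth hole, the guard is fully closed, the pans, shaker and scraper are where they were, and the job was handed in at about 29 s; the sign-off gave no verdict.

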